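# Show the bonded last to the inspection camera

## Robot

A 6-joint arm with a two-finger parallel gripper is mounted at the origin on the work surface. World frame = base frame: x ahead of the robot, y to its left, z up, the work surface at z = 0. Lengths are in mm, angles in rad, forces in N, time in s.
With the tool pointing down it reaches from about 350 to 875 mm from the base axis. Payload 4.2 kg.
Tool frame: the origin (TCP) lies at the very end of the fingers, on their centre line; the grasp point (between the pads) lies 19 mm behind it; z points along the fingers, y is the line along which they close (so a half turn about z gives the same grasp; the last joint's range is limited). The gripper opens to 85 mm and grips with 20 to 120 N. Pads are 22 mm wide; open, the fingers measure 114 mm over their backs; the gripper's body (76 mm by 85 mm) begins 54 mm behind the grasp point. The pads swing forward as they close: fully open they stand 13 mm farther back than shut.
Start: joints at [1.537, 0.385, 0.008, 0, -1.194, -0.259], TCP at [180.364, 598.388, 231.312] pointing down, gripper open.
Joint ranges: [-3.14, 3.14], [-1.21, 2.06], [-1.07, 1.41], [-3.16, 2.05], [-2.99, -0.16], [-3.1, 3.1]. Speed limits (rad/s): [2.79, 2.79, 3.14, 3.14, 3.14, 3.14].

## Interface

Orientations are given as a unit quaternion [x, y, z, w].
In Python, from bench import arm, viewer gives the robot as it stands. The module is installed in compiled form; this text tells all that it offers.
- The arm moves only by the shell command python3 -m jog 'ROWS' [OPENING]. ROWS is a JSON object with one list for each field, all of the same length, 1 to 10, a row being the entries at one place: tx, ty, tz (the shift in a scale on which 1.0 is 400 mm), rx, ry, rz (a rotation vector in a scale on which 1.0 is 180 degrees); each row is the pose to reach, as a shift and turn from the pose commanded when the command began, along the tool's axes at that moment; what a row does not reach only later rows make up. A row lasts 1/10 s, in which the tool goes at most 50 mm and 0.15 rad, less where a joint would pass 70% of its speed; a pose out of reach is approached as far as the arm can. OPENING is the finger opening in mm, set as the command begins (- or left out keeps the last). The fingers move at their own pace and stop on an object; the grip force is fixed at half the most. Time passes only in rows, so rows that do not move let the fingers close. It prints the time, the measured TCP pose, the force, the opening and the grip force at its end. Input that does not fit is refused with a message, and nothing moves.
- arm.read_state(): the state, without advancing time (a new reading comes with each control period).
- viewer.get_image(name): name is "side" or "top"; returns (picture, depth): 420x560x3 uint8, blue, green, red; 420x560 float32, mm along the optical axis (not along the pixel's ray), 0 where there is no reading.
- viewer.get_calibration(name): a dict with "K" (3x3 intrinsics, pixels), "rvec" (rotation vector, rad) and "tvec" (3), from world to camera coordinates, as OpenCV has them. Camera axes: x right, y down, z forward; pixel columns grow to the right and rows downward; lengths in mm; the calibration is good to about 2 mm. A picture is of the moment at which its call begins. get_calibration takes no time and is no camera call.
- arm.job_done(): hands the job in; it is judged then, once.
The state is a dict: "clock": time; "joints": joint angles; "joint_vel": joint speeds; "joint_efforts": joint torques, N m; "position": TCP position; "ee_rot": TCP orientation; "contact_force": force on the tool from outside, world axes, zero at the start; "wrist_torque": the same for the moment, N m; "gripper_width": finger opening in mm; "grasp_force": force on a finger pad.
Only numpy, scipy, OpenCV 4.12 (cv2) and the standard library are available. Lean on these libraries where they do the work, as an engineer would, in place of code of your own. Each camera call takes 0.05 s, during which the arm holds its last target. There are 200 camera calls.

## Task

The cork footbed on the green shoe last has set. Throw the clamp's red handle fully back, lift the last off the jack's pin and hold it up to the inspection camera for the glue-line check: sole up and level, toe pointing straight into the lens, toe tip on the lens axis and 15 cm from the glass. Finish holding it still there in the gripper; leave the clamp open, and do not knock the camera or disturb the tin, the spool and the hammer.

Things in the scene. Friction and masses are not known exactly. Their poses are not given: they have to be found in the camera images.
- jack: Dark iron last jack, fixed. Origin on the bench under its pin; x to the toe end, z up. Base plate x -155 to +175 mm, 100 mm wide, 12 high. Steel pin 11 mm thick rises 34 mm above a 34 mm wide collar, top at z = 55. Rubber toe rest at x = +132, top at z = 107. Behind the heel (x -134 to -90) a green pedestal, 40 wide, 145 high, carries the toggle clamp.
- clamp_hinge (a point): Hinge pin of the clamp's red handle, 178 mm above the bench at x = -112 mm in the jack's frame; hinge line along the jack's y. Fixed. The clamp's steel arm lies forward over the heel (top at 178 mm) and presses a rubber foot on the cork above the pin. Open, the arm stands upright over the pedestal, up to 275 mm, the foot sticking out 20 mm forwards.
- clamp_grip (a point): Middle of the red plastic grip, 88 mm from the hinge pin. The grip is 82 mm long, 14 wide along the hinge line, 16 thick; it ends 120 mm from the hinge. Upright when clamped; it swings backwards and down, away from the last (to the jack's -x). Fully open this point is 30 mm above and 82 mm behind the hinge. Stays where left; takes about 5 N here.
- clamp_handle (a joint): Angle of the red handle: 0 upright and clamped, 1.22 rad thrown fully back on its stop (open). The arm lifts with it and stands upright at the end; below about 1.0 rad its foot is still over the heel.
- last: Green plastic shoe last, about 0.42 kg, upside down on the jack's pin, sole up. Origin at the mouth of the pin hole in its underside (15 mm wide, pin stands 34 mm in it); x to the toe, z up. Heel x = -50 mm, toe tip +175, ball 75 wide at 120. Cork top at z = 93, 8 thick. From x = -10 to +65 the sides are upright, 56 mm apart, z 45 to 85: grip there from above. Mass centre x = 40 mm.
- waist (a point): Point on the last's cork top in the middle of the waist (50, 0, 93 mm in the last's frame), over the place to grip; axes as the last's.
- toe (a point): The last's toe tip (175, 0, 66 mm in the last's frame), 10 mm below the glue line; axes as the last's.
- lens (a point): Centre of the front glass of the inspection camera. x points straight out of the lens along its level axis, z up. The camera is a white 50 mm cube with black lens and a silver ring light of 62 mm diameter. The lens height, 220 to 290 mm above the bench, differs from time to time; it is clamped and must not be moved.
- camera_stand: Fixed stand with the camera it carries. Grey base plate 190 x 130 x 14 mm and a column 18 mm thick, 350 mm high. Origin on the bench; x the way the lens looks. Column at x = -30 mm, plate from x = -75 to +115, the lens glass at x = +93.
- cement_tin: Bystander: closed tin, 76 mm diameter, 95 mm high, yellow label, standing. Origin at the centre of its underside.
- thread_spool: Bystander: spool of red thread, 42 mm diameter, 60 mm high, standing on end. Origin at the centre of its underside.
- hammer: Bystander: hammer, 240 mm long, lying on the bench. Origin about the middle of its underside.
Mind the look-alikes: they are no part of the job. What is meant by the last is not pink or turquoise, and is the smaller of those in its own colour.

How it is judged (in metres and radians):
On the way, in this order (a step that is already met when the one before it is completed fails the run):
1. the clamp is open, the last still on its pin (value of joint clamp_handle above 1.05 rad and distance of last from where it was at the start of the episode below 0.02 m), for 0.2 s.
2. the last is lifted clear of the pin (z of last in the frame of jack above 0.095 m and contact force between last and jack below 0.2 N and contact force between last and the fingers above 2 N), for 0.1 s.
At the end, for the whole second after the job is handed in: clamp open (handle beyond 1.05 rad); last held still by the fingers alone, sole up within 8 deg of level, within 8 deg of the lens axis, toe to the lens, toe tip 125 to 175 mm from the glass and within 15 mm of the axis sideways and in height (value of joint clamp_handle above 1.05 rad and x of toe in the frame of lens between 0.125 and 0.175 m and y of toe in the frame of lens between -0.015 and 0.015 m and z of toe in the frame of lens between -0.015 and 0.015 m and x of last in the frame of lens above 0.25 m and angle between the x axis of last and the x axis of lens, either way round below 0.14 rad and angle between last's own z axis and vertical below 0.14 rad and height (world z) of last above 0.12 m and contact force between last and the fingers above 2 N and contact force between last and jack below 0.2 N and contact force between last and camera_stand below 0.2 N and linear speed of last below 0.02 m/s and angular speed of last below 0.15 rad/s); the arm keeps its last pose, push and grip.
It fails at once if the camera is knocked or shifted by more than 8 mm (distance of lens from where it was at the start of the episode above 0.008 m).
It fails at once if the tin is disturbed (distance of cement_tin from where it was at the start of the episode above 0.02 m).
It fails at once if the spool is disturbed (distance of thread_spool from where it was at the start of the episode above 0.02 m).
It fails at once if the hammer is disturbed (distance of hammer from where it was at the start of the episode above 0.02 m).
It also fails if it takes over 54 s, if anything falls off the work surface, if the arm or the gripper's body presses on something with over 40 N, if the wrist force passes 120 N, or if a joint passes its speed limit or range.

## Working session

There is one attempt and no reset: what is moved stays moved. The work goes in short steps, Python scripts to look and compute and a shell command to move; the robot and the scene stay as the last step left them, time stands still between calls to the robot, and variables do not carry over. Pictures are saved under pics/ and viewed, at most 10 in all, crops included, and the job is handed in when it is done.

```bash
mkdir -p pics; cat > h.py <<'E'
import numpy as np, cv2
from bench import arm, viewer
def cal(n):
    c=viewer.get_calibration(n); return np.array(c["K"],float),cv2.Rodrigues(np.array(c["rvec"],float))[0],np.array(c["tvec"],float).ravel()
def cloud(n,d):
    K,R,t=cal(n); v,u=np.mgrid[:d.shape[0],:d.shape[1]]
    p=np.stack([(u-K[0,2])/K[0,0]*d,(v-K[1,2])/K[1,1]*d,d],-1)
    return (p-t)@R
def get(n):
    im,d=viewer.get_image(n); return im,d,cloud(n,d)
E
python3 - <<'E'
from h import *
for n in("top","side"):
    im,d,p=get(n); cv2.imwrite(f"pics/{n}0.png",im); np.savez(f"/tmp/{n}.npz",im=im,d=d,p=p)
s=arm.read_state(); print(s)
for n in("top","side"):
    K,R,t=cal(n); print(n,-R.T@t, R[2])
E
```

```text
{'clock': 0.1, 'joints': array([ 1.53660138e+00,  3.85508135e-01,  6.75179749e-03, -4.32818266e-04,
       -1.19399101e+00, -2.58581087e-01]), 'joint_vel': array([-0.00108954, -0.00196546,  0.00319903,  0.00087948,  0.001081  ,
       -0.00141697]), 'joint_efforts': array([-7.26309099e-04, -3.93317306e+01,  1.88930851e+01,  4.19803530e+00,
       -2.61287540e-03,  5.29755312e-06]), 'position': array([180.22690756, 597.90587648, 230.30991588]), 'ee_rot': array([ 9.89292257e-01, -1.45944638e-01, -9.06684061e-05,  9.91898070e-04]), 'contact_force': array([-0.05706057,  0.02805969,  0.45887177]), 'wrist_torque': array([ 0.03090073, -0.00810545,  0.0303807 ]), 'grasp_force': 0.0, 'gripper_width': 85.41291829243342}
top [ 264.5428129     4.79034624 1987.06869245] [ 0.12236275  0.00714422 -0.99245973]
side [  354.31577927 -1183.25497118   863.46235966] [ 0.09292721  0.86031388 -0.50122307]
```

View pics/top0.png

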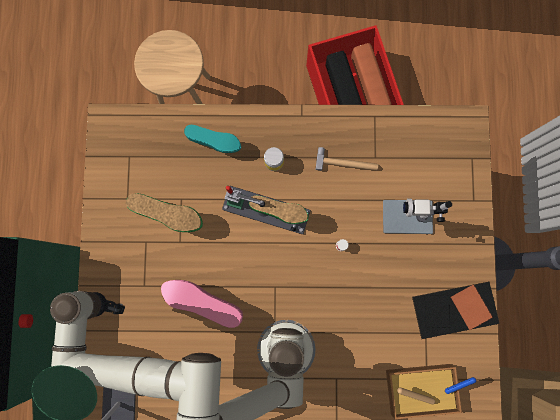

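View pics/side0.png

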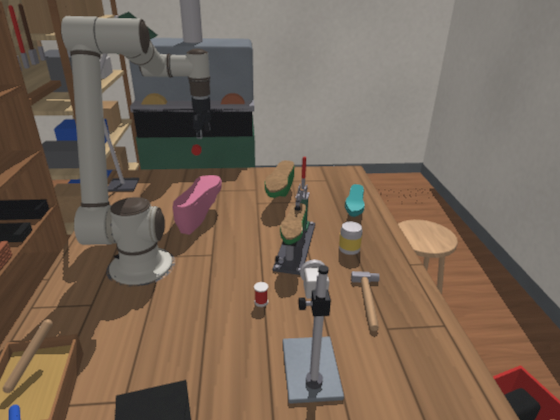

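Top view: the candidates are green-edged cork lasts at (163,212), which is larger and loose, and at (270,205), which is smaller and on the jack under the clamp with its red handle at (228,190). There is also a pink one at (200,302) and a turquoise one at (212,138). The one at (270,205) is green, the smaller of its colour, and on the jack, so that is the one meant. The camera stand is at (410,210) with its lens to the left, the tin at (274,157), the spool at (343,245) and the hammer at (345,160).

```bash
python3 - <<'E'
from h import *
T=np.load("/tmp/top.npz"); S=np.load("/tmp/side.npz")
im,p=T["im"],T["p"]
cv2.imwrite("pics/crop.png",np.hstack([cv2.resize(im[165:255,205:325],(480,360),interpolation=2),cv2.resize(S["im"][140:290,240:345],(252,360),interpolation=2)]))
def st(n,m,p):
    q=p[m]; print(n,m.sum(),"med",np.median(q,0).round(),"min",np.percentile(q,2,0).round(),"max",np.percentile(q,98,0).round())
def box(s,a,b,c,d):
    m=np.zeros(s,bool); m[a:b,c:d]=1; return m
for n,D in(("top",T),("side",S)):
    im,p=D["im"],D["p"]; h=cv2.cvtColor(im,cv2.COLOR_BGR2HSV); H,Sa,V=h[...,0],h[...,1],h[...,2]; s=H.shape
    B={"top":((165,255,205,325),(185,250,375,470)),"side":((140,290,270,330),(240,400,280,345))}[n]
    J=box(s,*B[0]); C=box(s,*B[1])
    z=p[...,2]
    st("handle",J&((H<6)|(H>174))&(Sa>150)&(V>80),p)
    cork=J&(H>8)&(H<25)&(Sa>70)&(z>85)&(z<160); st("cork",cork,p)
    q=p[cork][:,:2]
    if n=="top":
        c,sz,a=cv2.minAreaRect(q.astype(np.float32)); print("rect",c,sz,a)
        w=np.linalg.eigh(np.cov(q.T)); print("pca",w[1][:,1])
    # jack base plate
    m=J&(z>5)&(z<20)&(Sa<110)&(V<130); 
    if n=="top":
        c,sz,a=cv2.minAreaRect(p[m][:,:2].astype(np.float32)); print("base",m.sum(),c,sz,a)
    m=C&(z>8)&(z<22); c,sz,a=cv2.minAreaRect(p[m][:,:2].astype(np.float32)); print("stand base",m.sum(),c,sz,a)
    m=C&(z>150)&(V>150)&(Sa<60); st("white",m,p)
    m=C&(z>150); c,sz,a=cv2.minAreaRect(p[m][:,:2].astype(np.float32)); print("cam",m.sum(),c,sz,a); st("camall",m,p)
    if n=="top":
        for nm,b in(("tin",(145,172,260,288)),("spool",(236,254,334,352)),("hammer",(145,175,312,385))):
            st(nm,box(s,*b)&(z>8),p)
E
```

```text
handle 32 med [559. 195. 289.] min [556. 190. 236.] max [567. 203. 303.]
cork 800 med [511.  13. 147.] min [469. -66. 137.] max [554. 125. 156.]
rect (510.1791076660156, 30.87006378173828) (214.19578552246094, 71.92120361328125) 78.89473724365234
pca [0.26758521 0.9635342 ]
base 697 (602.5614013671875, 60.44384765625) (331.6330261230469, 263.0806579589844) 75.25271606445312
stand base 1220 (503.12115478515625, -522.2711791992188) (248.9412384033203, 365.81591796875) 0.3618675470352173
white 315 med [ 504. -444.  286.] min [ 479. -511.  262.] max [ 528. -403.  322.]
cam 723 (418.9709777832031, -251.91693115234375) (113.38096618652344, 588.329345703125) 20.121841430664062
camall 723 med [ 499. -455.  284.] min [ 265. -526.  192.] max [ 529.    5. 1987.]
tin 414 med [710.  49.  91.] min [682.  11.   9.] max [766.  92. 103.]
spool 112 med [ 392. -207.   60.] min [ 286. -234.    9.] max [ 411.  -37. 1566.]
hammer 597 med [ 712. -214.   22.] min [ 673. -351.    8.] max [ 774. -103.   37.]
handle 58 med [561. 192. 259.] min [556. 186. 222.] max [567. 197. 297.]
cork 1089 med [503.  98. 141.] min [457. -70. 110.] max [556. 560. 152.]
stand base 3289 (558.6805419921875, -234.24652099609375) (670.8023071289062, 225.3138885498047) 85.25973510742188
white 232 med [ 493. -446.  289.] min [ 429. -772.  284.] max [ 524. -405.  539.]
cam 1700 (446.6889343261719, -794.1019287109375) (797.22314453125, 65.7795639038086) 81.36368560791016
camall 1700 med [ 495. -521.  280.] min [  354. -1183.   162.] max [ 521. -409.  863.]
```

View pics/crop.png

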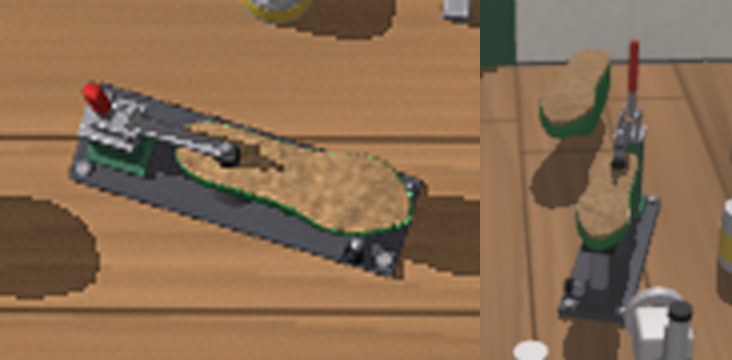

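The enlarged crop confirms it: the last under the clamp foot is green-sided and the smaller one, with its toe to the right. The cork height of 147 mm and handle tip at 300 mm match a hole mouth at z = 55. Next I refine the axes with cleaner masks.

```bash
python3 - <<'E'
from h import *
T=np.load("/tmp/top.npz"); S=np.load("/tmp/side.npz")
def ray(n,uv,z):
    K,R,t=cal(n); uv=np.atleast_2d(uv); d=np.c_[(uv-K[[0,1],[2,2]])/K[[0,1],[0,1]],np.ones(len(uv))]@R
    o=-R.T@t; return o+d*((z-o[2])/d[:,2])[:,None]
im,p,d=T["im"],T["p"],T["d"]; h=cv2.cvtColor(im,cv2.COLOR_BGR2HSV); z=p[...,2]
def big(m):
    n,l,s,_=cv2.connectedComponentsWithStats(m.astype(np.uint8)); return l==1+np.argmax(s[1:,4])
def roi(a,b,c,e):
    m=np.zeros(z.shape,bool); m[a:b,c:e]=1; return m
# base: dark grey, filled with anything above bench inside; outline at z=12
for nm,r,hz,cond in(("base",(180,240,215,315),12,(h[...,1]<110)&(h[...,2]<140)),
                ("stand",(190,242,378,440),14,(h[...,1]<120)&(h[...,2]>60)&(z<40))):
    m=big(roi(*r)&cond&(d>0))
    uv=np.argwhere(m)[:,::-1].astype(float)
    if nm=="base": # use only low points
        uv=np.argwhere(m&(z<30))[:,::-1].astype(float)
    q=ray("top",uv,hz)[:,:2].astype(np.float32)
    print(nm,len(q),cv2.minAreaRect(q)); print(cv2.boxPoints(cv2.minAreaRect(q)).round())
m=big(roi(165,255,205,325)&(h[...,0]>8)&(h[...,0]<26)&(h[...,1]>70)&(z>125)&(z<165))
q=p[m]; print("cork z",np.median(q[:,2]))
pc=ray("top",np.argwhere(m)[:,::-1].astype(float),147)[:,:2]
for ang in(-15,-16,-17,-18,-19):
    pass
np.save("/tmp/cork.npy",pc)
# column / camera by height, both views
for n,D in(("top",T),("side",S)):
    P=D["p"]; g=(D["d"]>0)&(P[...,1]<-370)&(P[...,1]>-560)&(abs(P[...,0]-495)<80)&(P[...,2]>150)&(P[...,2]<380)
    q=P[g]; print(n,"cam pts",len(q))
    hh=cv2.cvtColor(D["im"],cv2.COLOR_BGR2HSV)[g]
    for lo in range(-560,-370,15):
        k=(q[:,1]>=lo)&(q[:,1]<lo+15)
        if k.sum()>4: print(lo,k.sum(),"x",np.percentile(q[k,0],[3,97]).round(),"z",np.percentile(q[k,2],[3,50,97]).round(),"V",np.median(hh[k,2]))
    hd=(D["d"]>0)&(P[...,2]>220)&(P[...,2]<310)&(abs(P[...,0]-560)<30)&(abs(P[...,1]-195)<30); print("handle",hd.sum(),P[hd].mean(0))
E
```

```text
base 877 ((527.5794677734375, 80.33345794677734), (329.39459228515625, 100.1871109008789), 73.37006378173828)
[[432. -63.]
 [528. -92.]
 [623. 224.]
 [527. 252.]]
stand 1210 ((505.4063720703125, -466.1909484863281), (131.7857666015625, 192.3317108154297), 0.3682512938976288)
[[ 439. -370.]
 [ 440. -563.]
 [ 572. -562.]
 [ 571. -370.]]
cork z 147.18917002563188
top cam pts 693
-545 5 x [487. 497.] z [277. 278. 280.] V 39.0
-530 70 x [459. 519.] z [261. 284. 356.] V 31.0
-515 140 x [460. 517.] z [174. 282. 357.] V 48.5
-500 47 x [489. 520.] z [254. 268. 288.] V 48.0
-485 26 x [482. 524.] z [260. 284. 293.] V 198.5
-470 74 x [479. 526.] z [254. 286. 294.] V 217.0
-455 71 x [480. 526.] z [252. 285. 292.] V 219.0
-440 88 x [480. 529.] z [248. 285. 294.] V 221.0
-425 60 x [477. 531.] z [265. 284. 298.] V 159.5
-410 95 x [477. 530.] z [254. 279. 295.] V 136.0
-395 17 x [491. 518.] z [251. 265. 283.] V 54.0
handle 36 [560.24829351 195.76770095 276.66847823]
side cam pts 1664
-545 290 x [484. 518.] z [245. 266. 286.] V 25.0
-530 755 x [459. 511.] z [158. 275. 354.] V 102.0
-515 71 x [457. 519.] z [266. 285. 355.] V 79.0
-485 165 x [478. 525.] z [245. 274. 288.] V 117.0
-470 70 x [477. 527.] z [247. 288. 290.] V 222.5
-455 75 x [477. 506.] z [257. 288. 290.] V 223.0
-440 55 x [477. 507.] z [248. 287. 290.] V 192.0
-425 145 x [473. 520.] z [253. 285. 295.] V 115.0
-410 38 x [474. 526.] z [274. 289. 295.] V 163.5
handle 89 [559.27084112 192.30785645 261.66098706]
```

The measured base is 329×100 and the stand 192×132, which match. Jack toe direction is (-0.2865, -0.958), jack origin (530, 90), hinge (562, 197, 178), lens (504, -393, ~263.5) looking along +y.

Next I close the fingers, rise, travel and turn.

Units first: shifts go in shares of 400 mm and turns go in shares of 180 degrees. So 338 mm is 0.845, 298 mm is 0.745, 1.5 rad is 0.4775.

```bash
python3 -m jog '{"tx": [0, 0.05, 0.145, 0.245, 0.345, 0.445, 0.545, 0.645, 0.745, 0.845], "ty": [0, 0.0325, 0.0925, 0.155, 0.2175, 0.28, 0.345, 0.4075, 0.47, 0.5325], "tz": [-0.125, -0.225, -0.275, -0.275, -0.275, -0.275, -0.275, -0.275, -0.275, -0.275], "rx": [0, 0, 0, 0, 0, 0, 0, 0, 0, 0], "ry": [0, 0, 0, 0, 0, 0, 0, 0, 0, 0], "rz": [0.0477, 0.0955, 0.1432, 0.191, 0.2387, 0.2865, 0.3342, 0.382, 0.4297, 0.4775]}' 0 | tail -5
cat >> h.py <<'E'
from scipy.spatial.transform import Rotation as Ro
def go(P,yaw):
    "delta from now to P with tool-x at yaw (deg), tool straight down, in tool axes"
    s=arm.read_state(); Q=Ro.from_quat(s["ee_rot"]); y=np.radians(yaw); c,n=np.cos(y),np.sin(y)
    G=Ro.from_matrix(np.array([[c,n,0],[n,-c,0],[0,0,-1]]))
    print("pos",s["position"].round(1),"delta",Q.inv().apply(np.array(P)-s["position"]).round(1),"rot",(Q.inv()*G).as_rotvec().round(3),"F",s["contact_force"].round(1),"t",s["clock"],"w",s["gripper_width"],"q",s["joints"].round(2))
E
python3 -c "
from h import *
go([553.5,167.2,340],-106.6)"
```

```text
position: [443.2, 295.1, 341.1]
ee_rot: [-0.622, 0.783, 0.0, -0.0]
contact_force: [-0.3, 0.8, -0.3]
gripper_width: 0.0
grasp_force: 0.0
pos [443.2 295.1 341.1] delta [  99.7 -136.4    1.1] rot [ 0.    -0.     0.062] F [-0.3  0.8 -0.3] t 1.1 w 0.032150536111278175 q [ 0.89  0.17 -0.02 -0.   -1.38 -1.12]
```

Converted, -136 mm is -0.34, -102 mm is -0.255, 0.06 rad is 0.0191.

```bash
python3 -m jog '{"tx": [0.0625, 0.125, 0.1875, 0.25, 0.25, 0.25], "ty": [-0.085, -0.17, -0.255, -0.34, -0.34, -0.34], "tz": [0, 0, 0, 0, 0, 0], "rx": [0, 0, 0, 0, 0, 0], "ry": [0, 0, 0, 0, 0, 0], "rz": [0.0191, 0.0191, 0.0191, 0.0191, 0.0191, 0.0191]}' | tail -5
python3 -c "
from h import *
go([553.5,167.2,263],-106.6)
im,d,p=get('side'); im2,_,_=get('top')
cv2.imwrite('pics/b.png',np.hstack([cv2.resize(im[90:290,240:380],(420,600)),cv2.resize(im2[150:260,200:270],(380,600))]))"
```

```text
position: [553.4, 168.5, 340.4]
ee_rot: [-0.6, 0.8, 0.0, -0.001]
contact_force: [0.1, 0.0, 0.1]
gripper_width: -0.2
grasp_force: 0.0
pos [553.4 168.5 340.4] delta [ 1.1 -0.6 77.4] rot [ 0.001 -0.001  0.005] F [0.1 0.  0.1] t 1.7 w -0.22039783849955608 q [ 0.58  0.25  0.09 -0.   -1.41 -0.86]
```

View pics/b.png

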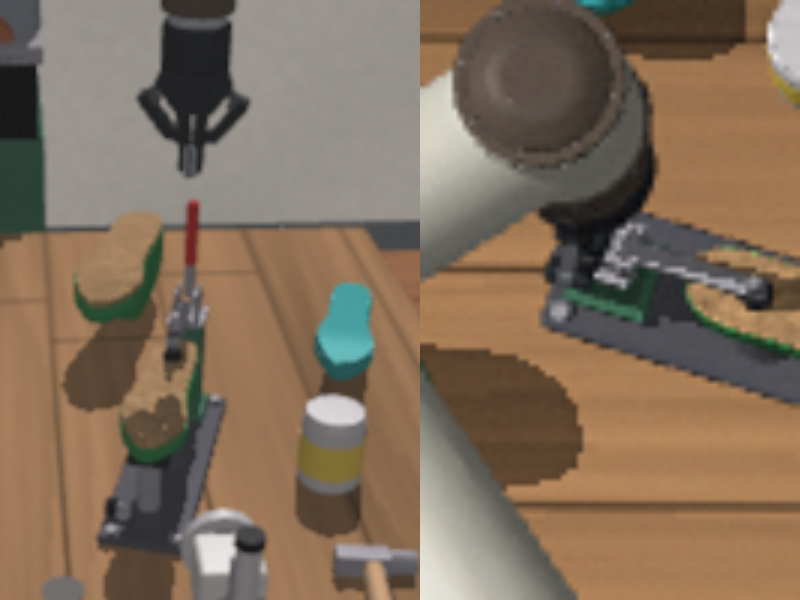

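The side crop shows the closed fingers at (190,170), directly in line above the red handle at (192,235). I lower in front of it, checking force.

Converted, 77 mm is 0.1925, 50 mm is 0.125.

```bash
python3 -m jog '{"tx": [0.0075, 0.0075, 0.0075, 0.0075, 0.0075], "ty": [0, 0, 0, 0, 0], "tz": [0.0625, 0.125, 0.1925, 0.1925, 0.1925], "rx": [0, 0, 0, 0, 0], "ry": [0, 0, 0, 0, 0], "rz": [0, 0, 0, 0, 0]}' | tail -5; python3 -m jog '{"tx": [-0.02, -0.04, -0.05, -0.05], "ty": [0, 0, 0, 0], "tz": [0, 0, 0, 0], "rx": [0, 0, 0, 0], "ry": [0, 0, 0, 0], "rz": [0, 0, 0, 0]}' | tail -5
```

```text
position: [552.2, 167.4, 265.1]
ee_rot: [-0.601, 0.799, -0.0, 0.0]
contact_force: [-0.1, -0.4, 0.7]
gripper_width: 0.0
grasp_force: 0.0
position: [558.5, 185.7, 266.0]
ee_rot: [-0.601, 0.799, -0.001, 0.001]
contact_force: [-1.2, -4.5, 3.3]
gripper_width: -0.1
grasp_force: 2.0
```

Converted, -70 mm is -0.175, -67 mm is -0.1675.

```bash
python3 -m jog '{"tx": [-0.0225, -0.045, -0.065, -0.085, -0.105, -0.1225, -0.14, -0.155, -0.1675, -0.175], "ty": [0, 0, 0, 0, 0, 0, 0, 0, 0, 0], "tz": [0.0025, 0.0075, 0.0125, 0.02, 0.03, 0.0425, 0.0575, 0.07, 0.085, 0.095], "rx": [0, 0, 0, 0, 0, 0, 0, 0, 0, 0], "ry": [0, 0, 0, 0, 0, 0, 0, 0, 0, 0], "rz": [0, 0, 0, 0, 0, 0, 0, 0, 0, 0]}' | tail -5; python3 -c "
from h import *
go([562.4,196.9,178],-106.6)
im,d,p=get('side');h=cv2.cvtColor(im,cv2.COLOR_BGR2HSV)
m=((h[...,0]<6)|(h[...,0]>174))&(h[...,1]>150)&(d>0)&(p[...,2]>150)&(p[...,1]>150)&(p[...,1]<400)&(abs(p[...,0]-580)<60)
q=p[m];print(len(q),np.percentile(q,[2,50,98],axis=0).round())"
```

```text
position: [579.5, 255.1, 228.8]
ee_rot: [-0.601, 0.799, -0.0, 0.004]
contact_force: [-0.0, 0.7, 6.3]
gripper_width: 0.5
grasp_force: 2.7
pos [579.5 255.1 228.8] delta [60.9  0.5 50.4] rot [-0.005  0.006  0.009] F [-0.   0.7  6.3] t 3.7 w 0.4910912483120378 q [ 0.67  0.4   0.02  0.   -1.19 -0.95]
19 [[571. 226. 207.]
 [575. 241. 214.]
 [585. 258. 224.]]
```

```bash
python3 -m jog '{"tx": [-0.005, -0.0075, -0.01, -0.01, -0.01], "ty": [0, 0, 0, 0, 0], "tz": [0.0125, 0.025, 0.035, 0.0425, 0.0425], "rx": [0, 0, 0, 0, 0], "ry": [0, 0, 0, 0, 0], "rz": [0, 0, 0, 0, 0]}' | tail -5; python3 -c "
from h import *
go([562.4,196.9,178],-106.6)"
```

```text
position: [580.8, 259.6, 212.6]
ee_rot: [-0.601, 0.799, -0.0, 0.005]
contact_force: [-0.3, 0.7, 7.3]
gripper_width: -0.5
grasp_force: 3.2
pos [580.8 259.6 212.6] delta [65.6  0.5 34.1] rot [-0.006  0.008  0.009] F [-0.3  0.7  7.3] t 4.25 w -0.5473056545683123 q [ 0.67  0.41  0.    0.   -1.15 -0.96]
```

Converted, 5 mm is 0.0125, 3 mm is 0.0075.

```bash
python3 -m jog '{"tx": [0, 0, 0], "ty": [0, 0, 0], "tz": [0.0075, 0.0125, 0.0125], "rx": [0, 0, 0], "ry": [0, 0, 0], "rz": [0, 0, 0]}' | tail -5; python3 -m jog '{"tx": [0.0075, 0.0075, 0, 0, 0], "ty": [0, 0, 0, 0, 0], "tz": [-0.025, -0.125, -0.25, -0.325, -0.325], "rx": [0, 0, 0, 0, 0], "ry": [0, 0, 0, 0, 0], "rz": [0, 0, 0, 0, 0]}' 85 | tail -5; python3 -c "
from h import *
go([518.8,51.3,330],-106.6)
im,d,p=get('side'); im2,_,_=get('top')
cv2.imwrite('pics/c.png',np.hstack([cv2.resize(im[90:290,240:380],(420,600)),cv2.resize(im2[150:260,200:270],(380,600))]))"
```

```text
position: [581.1, 259.7, 212.1]
ee_rot: [-0.602, 0.799, -0.001, 0.007]
contact_force: [-6.5, 0.2, 21.6]
gripper_width: -0.2
grasp_force: 10.1
position: [580.5, 258.3, 340.4]
ee_rot: [-0.601, 0.799, -0.0, 0.006]
contact_force: [-0.1, 0.5, -0.7]
gripper_width: 72.1
grasp_force: 0.0
pos [580.5 258.3 340.4] delta [216.1   1.8   8.4] rot [-0.008  0.01   0.008] F [-0.1  0.5 -0.7] t 5.05 w 72.13055971159453 q [ 0.67  0.35  0.22  0.   -1.43 -0.96]
```

View pics/c.png

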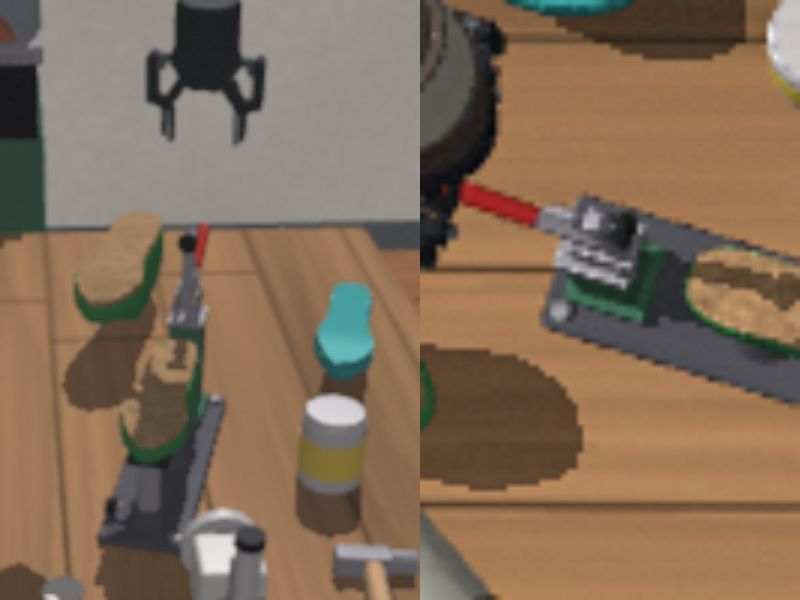

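The clamp is open: in the top crop the handle lies back at (500,205) and the arm is upright at (610,225), and the force rose at the stop. The last has not moved. I travel over the last and check its centre line in the unobstructed image.

Converted, 216 mm is 0.54, 180 mm is 0.45, 0.01 rad is 0.0032.

```bash
python3 - <<'E'
from h import *
im,d,p=get('top'); h=cv2.cvtColor(im,cv2.COLOR_BGR2HSV); z=p[...,2]
m=(d>0)&(z>130)&(z<165)&(h[...,1]>60)&(abs(p[...,0]-510)<70)&(p[...,1]<150)&(p[...,1]>-110)
D=np.array([-.2865,-.958]);N=np.array([.958,-.2865]); q=p[m][:,:2]-[530.3,89.6]
X,Y=q@D,q@N
print("x range",X.min(),X.max(), np.median(z[m]))
for a in range(-50,180,20):
    k=(X>=a)&(X<a+20); print(a,k.sum(),Y[k].min().round(1),Y[k].max().round(1),((Y[k].min()+Y[k].max())/2).round(1))
E
python3 -m jog '{"tx": [0.1125, 0.225, 0.3375, 0.45, 0.54, 0.54, 0.54], "ty": [0, 0, 0.0025, 0.005, 0.005, 0.005, 0.005], "tz": [0, 0, 0, 0, 0, 0, 0], "rx": [0, 0, 0, 0, -0.0025, -0.0025, -0.0025], "ry": [0, 0, 0, 0, 0.0032, 0.0032, 0.0032], "rz": [0, 0, 0, 0, 0.0025, 0.0025, 0.0025]}' | tail -5
```

```text
x range -50.290246090375135 173.20949850790456 146.7044809710152
-50 56 -24.2 24.0 -0.1
-30 83 -26.5 25.6 -0.5
-10 84 -28.5 27.7 -0.4
10 86 -28.0 28.9 0.4
30 86 -27.9 28.6 0.3
50 88 -28.5 27.6 -0.5
70 96 -33.5 31.5 -1.0
90 113 -37.3 38.0 0.3
110 112 -36.6 39.2 1.3
130 101 -32.2 35.1 1.5
150 59 -22.4 26.7 2.2
170 4 -3.6 7.4 1.9
position: [516.0, 49.4, 333.1]
ee_rot: [-0.597, 0.802, 0.001, -0.007]
contact_force: [-0.3, 0.8, 0.2]
gripper_width: 85.0
grasp_force: 0.0
```

The outline fits the frame to about 1 mm (x −50 to 173, width 57 at the waist).

```bash
python3 -c "
from h import *
go([518.8,51.3,101],-106.6)"
```

```text
pos [516.   49.4 333.1] delta [ -5.1  -4.4 232. ] rot [ 0.01  -0.011 -0.002] F [-0.3  0.8  0.2] t 5.9 w 84.9595191960807 q [ 0.41  0.15 -0.06  0.   -1.37 -0.7 ]
```

Converted, 150 mm is 0.375, 100 mm is 0.25, -0.011 rad is -0.0035.

```bash
python3 -m jog '{"tx": [-0.005, -0.01, -0.0125, -0.0125, -0.0125], "ty": [-0.0025, -0.0075, -0.01, -0.01, -0.01], "tz": [0.125, 0.25, 0.375, 0.375, 0.375], "rx": [0.0032, 0.0032, 0.0032, 0.0032, 0.0032], "ry": [-0.0035, -0.0035, -0.0035, -0.0035, -0.0035], "rz": [0, 0, 0, 0, 0]}' | tail -5;  python3 -c "
from h import *
go([518.8,51.3,101],-106.6)"
```

```text
position: [520.8, 53.1, 184.3]
ee_rot: [-0.598, 0.801, -0.001, 0.0]
contact_force: [0.4, 0.3, 0.8]
gripper_width: 85.0
grasp_force: 0.0
pos [520.8  53.1 184.3] delta [ 2.2  1.6 83.3] rot [-0.002 -0.001  0.002] F [0.4 0.3 0.8] t 6.4 w 85.02655227859756 q [ 0.41  0.25 -0.31  0.   -1.01 -0.7 ]
```

Converted, 85 mm is 0.2125, 70 mm is 0.175.

```bash
python3 -m jog '{"tx": [0.005, 0.005, 0.005, 0.005, 0.005, 0.005], "ty": [0.0025, 0.0025, 0.0025, 0.0025, 0.0025, 0.0025], "tz": [0.0625, 0.125, 0.175, 0.2125, 0.2125, 0.2125], "rx": [0, 0, 0, 0, 0, 0], "ry": [0, 0, 0, 0, 0, 0], "rz": [0, 0, 0, 0, 0, 0]}' | tail -5; python3 -m jog '{"tx": [0, 0, 0, 0, 0, 0, 0], "ty": [0, 0, 0, 0, 0, 0, 0], "tz": [0, 0, 0, 0, 0, 0, 0], "rx": [0, 0, 0, 0, 0, 0, 0], "ry": [0, 0, 0, 0, 0, 0, 0], "rz": [0, 0, 0, 0, 0, 0, 0]}' 30 | tail -5
```

```text
position: [521.0, 51.8, 101.7]
ee_rot: [-0.598, 0.802, -0.001, 0.003]
contact_force: [0.3, -0.2, 0.2]
gripper_width: 85.2
grasp_force: 0.0
position: [519.6, 51.2, 100.9]
ee_rot: [-0.598, 0.802, -0.001, 0.002]
contact_force: [-1.3, 0.3, 6.2]
gripper_width: 55.4
grasp_force: 65.6
```

Gripped at 55 mm with 65 N. I lift straight up, slowly.

Converted, -145 mm is -0.3625, -110 mm is -0.275.

```bash
python3 -m jog '{"tx": [0, 0, 0, 0, 0, 0, 0, 0, 0, 0], "ty": [0, 0, 0, 0, 0, 0, 0, 0, 0, 0], "tz": [-0.02, -0.04, -0.06, -0.085, -0.115, -0.15, -0.2, -0.275, -0.3625, -0.3625], "rx": [0, 0, 0, 0, 0, 0, 0, 0, 0, 0], "ry": [0, 0, 0, 0, 0, 0, 0, 0, 0, 0], "rz": [0, 0, 0, 0, 0, 0, 0, 0, 0, 0]}' | tail -5;  python3 -c "
from h import *
go([504,-108,243.5],-90)"
```

```text
position: [521.6, 51.4, 250.6]
ee_rot: [-0.598, 0.802, -0.003, 0.007]
contact_force: [1.1, -0.4, -4.4]
gripper_width: 55.5
grasp_force: 65.0
pos [521.6  51.4 250.6] delta [157.9 -28.4   6.3] rot [-0.014  0.005 -0.289] F [ 1.1 -0.4 -4.4] t 8.7 w 55.45463679039961 q [ 0.41  0.19 -0.22  0.   -1.15 -0.7 ]
```

Converted, 158 mm is 0.395, 156 mm is 0.39, -0.289 rad is -0.092.

```bash
python3 -m jog '{"tx": [0.05, 0.1125, 0.1875, 0.2625, 0.325, 0.37, 0.39, 0.395, 0.395, 0.395], "ty": [-0.0075, -0.0175, -0.0325, -0.045, -0.0575, -0.065, -0.07, -0.07, -0.07, -0.07], "tz": [0, 0, 0, 0, 0.0075, 0.0125, 0.015, 0.015, 0.015, 0.015], "rx": [0, 0, 0, 0, 0, 0, -0.0016, -0.0016, -0.0016, -0.0016], "ry": [0, 0, 0, 0, 0, 0, 0.001, 0.001, 0.001, 0.001], "rz": [-0.0095, -0.0255, -0.0446, -0.0637, -0.0796, -0.0891, -0.092, -0.092, -0.092, -0.092]}' | tail -5;  python3 - <<'E'
from h import *
go([504,-108,243.5],-90)
O=[]
for n in("top","side"):
    im,d,p=get(n);h=cv2.cvtColor(im,cv2.COLOR_BGR2HSV);z=p[...,2]
    r=(d>0)&(abs(p[...,0]-504)<60)&(p[...,1]<0)&(p[...,1]>-300)
    g=r&(h[...,0]>40)&(h[...,0]<90)&(h[...,1]>80)&(z>180)&(z<330)
    c=r&(h[...,0]>8)&(h[...,0]<28)&(h[...,1]>60)&(z>200)&(z<350)
    for nm,m in(("green",g),("cork",c)):
        q=p[m]; print(n,nm,len(q))
        if len(q)>20:
            print(np.percentile(q,[1,50,99],axis=0).round(1).tolist())
            if nm=="cork":
                A=np.c_[q[:,:2]-q[:,:2].mean(0),np.ones(len(q))]; print("plane",np.linalg.lstsq(A,q[:,2],rcond=None)[0])
                for a in range(-250,-20,25):
                    k=q[(q[:,1]>=a)&(q[:,1]<a+25)]
                    if len(k)>5: print(a,len(k),(k[:,0].min()+k[:,0].max())/2, np.ptp(k[:,0]),np.median(k[:,2]))
    k=(d>0)&(abs(p[...,0]-504)<40)&(p[...,1]<-400)&(p[...,1]>-480)&(z>240)&(z<320)&(h[...,2]>190)&(h[...,1]<50)
    print("camtop",k.sum(),np.percentile(p[k],[5,50,95],axis=0).round(1).tolist()); O.append(im)
cv2.imwrite("pics/d.png",np.hstack([cv2.resize(O[0][150:270,240:440],(500,300)),cv2.resize(O[1][150:350,230:380],(300,400))[50:350]]))
E
```

```text
position: [500.3, -107.9, 238.1]
ee_rot: [-0.707, 0.707, 0.001, -0.002]
contact_force: [0.2, 0.1, -4.0]
gripper_width: 55.5
grasp_force: 64.7
pos [ 500.3 -107.9  238.1] delta [ 0.1 -3.7 -5.4] rot [ 0.003 -0.002 -0.   ] F [ 0.2  0.1 -4. ] t 9.7 w 55.48326050912781 q [ 0.11  0.19 -0.25  0.   -1.13 -0.11]
top green 96
[[464.2, -239.5, 241.3], [473.3, -130.7, 272.1], [508.1, -24.3, 300.2]]
top cork 475
[[467.1, -234.5, 271.2], [491.3, -184.4, 283.9], [534.7, -36.7, 295.0]]
plane [-3.90346900e-02  2.66002565e-02  2.83689068e+02]
-250 24 502.2879922993874 33.120603205503585 276.81671994786063
-225 125 503.626457839488 65.3436608197066 281.50580339878417
-200 143 500.9587624282906 68.99844257330727 284.45970680548896
-175 89 495.415608473454 57.244320903623986 284.49355167007326
-150 24 479.13365089009864 16.58818310483548 284.57804119111273
-100 20 470.57191774849656 40.00275230227555 285.1119634682624
-75 32 481.45107745986627 11.34632855350145 286.04099175414126
-50 17 481.03775438135193 11.047000020318364 286.02261538229936
camtop 232 [[482.6, -471.3, 280.3], [504.1, -445.9, 287.7], [524.9, -410.0, 294.8]]
side green 146
[[462.1, -242.9, 253.4], [487.3, -228.3, 266.9], [534.4, -96.8, 312.6]]
side cork 721
[[457.6, -237.0, 263.6], [500.1, -172.0, 285.8], [548.6, -70.0, 331.7]]
plane [8.91225142e-02 6.39558830e-02 2.85668353e+02]
-250 67 499.76677576695744 40.0120657933104 279.07885570510314
-225 138 499.8881711286771 62.59869802425811 283.2097476256182
-200 145 498.20587826979795 75.7977845157418 285.8375731792399
-175 99 498.6307994769321 64.80847802498192 286.8584298700752
-150 80 498.21471303896317 54.108396290630424 286.69201382198827
-125 111 500.07442748530656 109.31115325063763 286.52013334191804
-100 63 518.4991331279011 84.5356282357925 286.72952097643486
-75 18 505.88822540980254 35.99937742394269 285.7911679933096
camtop 144 [[482.6, -471.2, 286.5], [493.7, -448.2, 288.5], [505.9, -412.8, 293.8]]
```

View pics/d.png

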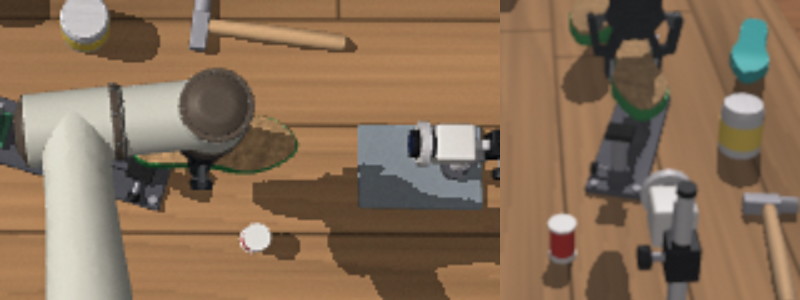

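The last is level with its toe to the lens at (297,145) and the camera at (420,145). The cork top is about 5 mm low and the last 3–4 mm off sideways, so I trim that.

Converted, -5 mm is -0.0125, -4 mm is -0.01.

```bash
python3 -m jog '{"tx": [0, 0, 0, 0, 0, 0, 0], "ty": [-0.01, -0.01, -0.01, -0.01, -0.01, -0.01, -0.01], "tz": [-0.0125, -0.0125, -0.0125, -0.0125, -0.0125, -0.0125, -0.0125], "rx": [0, 0, 0, 0, 0, 0, 0], "ry": [0, 0, 0, 0, 0, 0, 0], "rz": [0, 0, 0, 0, 0, 0, 0]}' | tail -5;  python3 - <<'E'
from h import *
go([504,-108,243.5],-90)
im,d,p=get("side");h=cv2.cvtColor(im,cv2.COLOR_BGR2HSV);z=p[...,2]
c=(d>0)&(h[...,0]>8)&(h[...,0]<28)&(h[...,1]>60)&(abs(z-285)<20)&(abs(p[...,0]-504)<45)&(p[...,1]<-130)&(p[...,1]>-300)
print("cork z",np.median(z[c]),"toe y",p[c][:,1].min())
r=((h[...,0]<6)|(h[...,0]>174))&(h[...,1]>150)&(d>0)&(z>150)&(p[...,1]>150)&(p[...,1]<400)&(abs(p[...,0]-580)<60)
print("handle",r.sum(),p[r].min(0) if r.any() else "")
print(np.abs(arm.read_state()["joint_vel"]).max())
E
```

```text
position: [504.1, -108.7, 243.1]
ee_rot: [-0.707, 0.707, 0.0, -0.002]
contact_force: [-0.3, 0.5, -4.4]
gripper_width: 55.5
grasp_force: 64.8
pos [ 504.1 -108.7  243.1] delta [-0.7  0.1 -0.4] rot [ 0.003 -0.002 -0.001] F [-0.3  0.5 -4.4] t 10.5 w 55.494296387743326 q [ 0.1   0.19 -0.24  0.   -1.15 -0.11]
cork z 290.51908287353956 toe y -240.54795085610706
handle 0 
0.0021854267888946153
```

Cork top 290.5 gives the toe at 263.5, on the lens axis, 150 mm away and still.

```bash
python3 -c "
from bench import arm
print(arm.job_done())"
```

```text
the job is handed in; nothing more can be done
None
```

I handed the job in at about 10.5 s: the clamp is thrown back onto its stop, and the last is held still and sole up, with its toe measured about 150 mm from the lens and on its axis; the system accepted the hand-in but gave no verdict.

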